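# Lock a tile in the drilling jig and hold the drill plate down on its pin

## Robot

A 6-joint arm with a two-finger parallel gripper is mounted at the origin on the work surface. World frame = base frame: x ahead of the robot, y to its left, z up, the work surface at z = 0. Lengths are in mm, angles in rad, forces in N, time in s.
With the tool pointing down it reaches from about 275 to 875 mm from the base axis. Payload 12.5 kg.
Tool frame: the origin (TCP) lies at the very end of the fingers, on their centre line; the grasp point (between the pads) lies hold_point_z behind it (hold_point_z is the distance from the TCP to the grasp point, in mm); z points along the fingers, y is the line along which they close (so a half turn about z gives the same grasp; the last joint's range is limited). The gripper opens to 85 mm and grips with 20 to 120 N. Pads are 22 mm wide; open, the fingers measure 114 mm over their backs; the gripper's body (76 mm by 85 mm) begins 54 mm behind the grasp point. The pads swing forward as they close: fully open they stand 13 mm farther back than shut.
Start: joints at [1.2, 0.351, 1.652, -0, 1.139, -0.085], TCP at [155.027, 527.685, 231.29] pointing down, gripper open.
Joint ranges: [-2.75, 2.75], [-0.79, 2.1], [0.01, 2.65], [-1.57, 4.71], [0.07, 3.14], [-2.87, 2.87]. Speed limits (rad/s): [2.22, 2.22, 2.79, 3.14, 3.14, 3.14].

## Interface

Orientations are given as a rotation vector (axis times angle).
In Python, from station import get_obs, read_camera, sign_off, hold_point_z gives the robot as it stands.
- The arm moves only by the tool step_arm, never from a script. Its argument "rows" is a list that holds one entry, the list of rows, each a list of 7 numbers: the shift along the world's x, y, z scaled (see below), then the turn, a rotation vector about the world's x, y, z scaled (see below), then the closure, from 0 (fully open) to 1 (shut). In form: [[[tx, ty, tz, ax, ay, az, claw], ...]]. A call has 1 to 20 rows; each row shifts and turns the commanded pose from where the row before left it; what a row does not reach is not made up. The controller multiplies each number of a shift by 80 cm and each number of a turn by 0.5 rad. A row lasts 1/8 s, in which the tool goes at most 62.5 mm and 10.7 degrees, less where a joint would pass 70% of its speed; a pose out of reach is approached as far as the arm can. A call with a number of a shift or a turn outside -1 to 1 is refused whole. A call with a gripper value outside its range is refused whole. The fingers move at their own pace and stop on an object; the grip force is fixed at half the most. Time passes only in rows, so rows that do not move let the fingers close. It gives the time, the measured TCP pose, the force, the opening and the grip force at its end, in the units of the state.
- get_obs(): the state, without advancing time (a new reading comes with each control period).
- read_camera(name): name is "scene" or "top" or "wrist"; returns a dict with "img" (480x640x3 uint8, red, green, blue), "mtx" (3x3 intrinsics, pixels), "dist" ([k1, k2, p1, p2, k3] as OpenCV has them; the pictures are not rectified), "rvec" (rotation vector, rad) and "tvec" (3), from world to camera coordinates, as OpenCV has them. Camera axes: x right, y down, z forward; pixel columns grow to the right and rows downward; lengths in mm; the calibration is good to about 2 mm. A picture is of the moment at which its call begins. There is no depth.
- sign_off(): hands the job in; it is judged then, once.
The state is a dict: "t": time; "joint_positions": joint angles; "joint_vel": joint speeds; "effort": joint torques, N m; "tcp_pos": TCP position; "ee_rot": TCP orientation; "ft_force": force on the tool from outside, world axes, zero at the start; "moment": the same for the moment, N m; "opening": finger opening in mm; "gripper_force": force on a finger pad.
Only numpy, scipy, OpenCV 4.12 (cv2) and the standard library are available. Lean on these libraries where they do the work, as an engineer would, in place of code of your own. Each camera call takes 0.05 s, during which the arm holds its last target. There are 200 camera calls.

## Task

Lay the thick terracotta tile in the pocket of the drilling jig and swing the locking lever fully shut across it. Then set the aluminium drill plate lengthways on the jig, sliding it about until it drops over the hidden locating pin, and press it fully down onto its rests against the spring. Finish while still holding the plate pressed down by its handle, ready for drilling, and leave everything else on the table where it is.

Things in the scene. Friction and masses are not known exactly. Their poses are not given: they have to be found in the camera images.
- tile: the terracotta tile to drill: a block 36 x 76 x 18 mm (x, y, z), the thickest loose terracotta piece; origin at the centre of its underside; the same either way round. Starts flat on the table, left or right of the jig; 0.07 to 0.14 kg.
- plate: loose aluminium drill plate 50 x 150 x 12 mm (x, y, z); origin at the centre of its underside, where a blind hole 14 mm wide, 22 deep hides. On its middle a boss 34 x 44, up to z 22, then a pale wooden handle 20 (x) x 44 (y), z 22 to 52: grip it across the 20 mm. Same either way round; a small drill hole near each end. Starts flat on the table, on the jig's other side from the tile; 0.2 to 0.34 kg.
- jig: drilling jig fixed to the table: brown wooden base 12 mm thick, x -60 to 80, y -120 to 115 mm; origin on the table, z up. Tile pocket and lever towards +y, locating pin towards -y. The drill plate goes on the pin with its long side (y) along the jig's y, so that one end reaches over the tile.
- pocket (a point): centre of the floor of the jig's tile pocket, 12 mm above the table, axes as the jig's. Inside 41 (x) x 81 (y) mm; aluminium walls 6 mm thick, 7 mm high. The tile lies in it with its 76 mm side along y and stands 11 mm proud.
- lever_hinge (a point): the upright pivot axis of the locking lever, at x 65, y 80 mm of the jig
- lever_knob (a point): middle of the lever's upright black grip post, 12 mm in diameter, from 38 to 68 mm above the table, 100 mm from the pivot. The lever is a dark flat bar 12 mm wide, 32 to 38 mm above the table (2 mm over a seated tile); it overhangs the jig's edge when open.
- lever (a joint): angle of the locking lever: 0 = wide open, bar along the jig's +y; 1.57 = fully shut at its stop, bar along the jig's -x, across the outer end of the tile; grows counter-clockwise seen from above. Starts at 0 to 0.35; stays where it is left (about 0.5 N at the post moves it).
- pin_mid (a point): middle of the pin's setting range, x 0, y -35 mm of the jig, at tip height, 46 mm above the table; axes as the jig's. The upright steel pin, 10 mm in diameter, bevelled tip, is set at x 0 and up to 8 mm either way from here along y, not reported: look for it before covering it, or feel: slide the plate along y on the tip, pressing a few newtons, until it drops.
- rests (a point): straight below pin_mid, 32 mm above the table: height of the plate's underside when fully home on two cross bars (44 x 6 mm, 33 mm either side along y). A dark sprung collar, 25 mm across, round the pin holds the dropped plate's underside at 38 mm; pressing it the last 6 mm takes a push rising from about 2 to 9 N. Let go, it springs back up.
- brush: bystander, leave alone: paint brush with a red handle, 170 mm long, lying flat
- chisel: bystander, leave alone: slim hand tool with a yellow handle, 170 mm long, lying flat
- nippers: bystander, leave alone: tile nippers with two red handles, about 170 mm long, lying flat
- jar: bystander, leave alone: clear open jar of tile chips, 72 mm across, 85 mm tall
- glue: bystander, leave alone: white glue bottle, 54 mm across, 130 mm tall
- offcut_a: bystander, leave alone: square terracotta offcut, 50 x 50 x 10 mm
- offcut_b: bystander, leave alone: narrow terracotta offcut, 55 x 22 x 10 mm
Not all that is in view belongs to the job. Leave any blue or pink look-alike of the tile alone.

How it is judged (in metres and radians):
On the way, in this order (a step that is already met when the one before it is completed fails the run):
1. the tile lies flat in the pocket (x of tile in the frame of pocket between -0.005 and 0.005 m and y of tile in the frame of pocket between -0.005 and 0.005 m and z of tile in the frame of pocket between -0.003 and 0.003 m and angle between tile's own z axis and vertical below 0.06 rad and angle between the y axis of tile and the y axis of jig, either way round below 0.2 rad), for 0.2 s.
2. the lever is fully shut over the seated tile (all of step 1 and value of joint lever above 1.4 rad), for 0.2 s.
3. the plate has dropped over the pin (all of step 2 and x of plate in the frame of pin_mid between -0.006 and 0.006 m and y of plate in the frame of pin_mid between -0.013 and 0.013 m and z of plate in the frame of jig below 0.0415 m and angle between plate's own z axis and vertical below 0.06 rad and angle between the y axis of plate and the y axis of jig, either way round below 0.12 rad), for 0.2 s.
At the end, for the whole second after the job is handed in: Tile flat in the pocket (5 mm sideways, 3 mm in height), lever past 1.4 rad; plate over the pin, level (0.06 rad), along the jig (0.12 rad), underside under 34.5 mm above the table (rests: 32 mm), at rest, and the fingers still on it with over 3 N (all of step 2 and x of plate in the frame of pin_mid between -0.006 and 0.006 m and y of plate in the frame of pin_mid between -0.013 and 0.013 m and z of plate in the frame of jig between 0.028 and 0.0345 m and angle between plate's own z axis and vertical below 0.06 rad and angle between the y axis of plate and the y axis of jig, either way round below 0.12 rad and contact force between the fingers and plate above 3 N and linear speed of plate below 0.02 m/s); the arm keeps its last pose, push and grip.
It fails at once if a bystander was pushed away (moved more than 30 mm) (distance of any of brush, chisel, nippers, jar, glue, offcut_a, offcut_b from where it was at the start of the episode above 0.03 m).
It also fails if it takes over 72 s, if anything falls off the work surface, if the arm or the gripper's body presses on something with over 40 N, if the wrist force passes 120 N, or if a joint passes its speed limit or range.

## Working session

There is one attempt and no reset: what is moved stays moved. The work goes in short steps, Python scripts to look and compute and a tool call to move; the robot and the scene stay as the last step left them, time stands still between calls to the robot, and variables do not carry over. Pictures are saved under pics/ and viewed, at most 10 in all, crops included, and the job is handed in when it is done.

Besides the shell and the picture viewer there is one more tool, called after "Request:" as name(argument=value, ...), one argument or row to a line, values as JSON. step_arm: Moves the arm, as the interface text tells. Shifts and turns lie within -1 to 1; 1 stands for 80 cm of shift or 0.5 rad of turn. Its arguments: {"type":"object","properties":{"rows":{"type":"array"}},"required":["rows"]}

```bash
mkdir -p pics
cat > h.py <<'E'
import numpy as np,cv2
from station import *
def shot(cam,fn=None):
    c=read_camera(cam)
    np.savez(f'/tmp/{cam}.npz',**{k:np.array(c[k]) for k in('img','mtx','dist','rvec','tvec')})
    if fn: cv2.imwrite('pics/'+fn,c['img'][:,:,::-1])
    return c
def load(cam): return dict(np.load(f'/tmp/{cam}.npz'))
def pix2w(c,px,z):
    p=cv2.undistortPoints(np.array(px,float).reshape(-1,1,2),c['mtx'],c['dist']).reshape(-1,2)
    R=cv2.Rodrigues(np.array(c['rvec'],float))[0];t=np.array(c['tvec'],float).ravel()
    o=-R.T@t; d=np.c_[p,np.ones(len(p))]@R
    return o+d*((np.broadcast_to(z,len(p))-o[2])/d[:,2])[:,None]
def w2pix(c,P): return cv2.projectPoints(np.array(P,float).reshape(-1,1,3),c['rvec'],c['tvec'],c['mtx'],c['dist'])[0].reshape(-1,2)
E
python3 - <<'E'
from h import *
for n in('top','scene'):
    c=shot(n,n+'1.png'); R=cv2.Rodrigues(np.array(c['rvec'],float))[0]; print(n,-R.T@np.array(c['tvec']).ravel(),c['mtx'][0][0])
print(hold_point_z if not callable(hold_point_z) else hold_point_z()); print(get_obs())
E
```

```text
top [ 376.87985758   20.30202056 1156.0262511 ] 471.0633703511611
scene [1159.58510666 -151.00436278  841.16218557] 476.301076127946
18.700000000000003
{'t': 0.1, 'joint_positions': array([ 1.20039763e+00,  3.51176653e-01,  1.65235198e+00, -1.41039458e-05,
        1.13910606e+00, -8.46263650e-02]), 'joint_vel': array([-0.00141286, -0.00150624, -0.00081182, -0.00065256, -0.00055824,
        0.00092214]), 'effort': array([ 2.19411418e-04, -5.06836796e+01, -2.91876930e+01, -1.07890073e-04,
        2.65798226e-03, -1.31878696e-05]), 'tcp_pos': array([154.92929216, 527.41951728, 230.81846434]), 'ee_rot': array([-4.47323301e-01, -3.10935771e+00,  1.59907961e-03]), 'ft_force': array([ 0.16221351,  1.26502582, -0.47022158]), 'moment': array([-0.00092062, -0.01810165,  0.01058245]), 'gripper_force': 0.0, 'opening': 85.59359192396741}
```

View pics/top1.png

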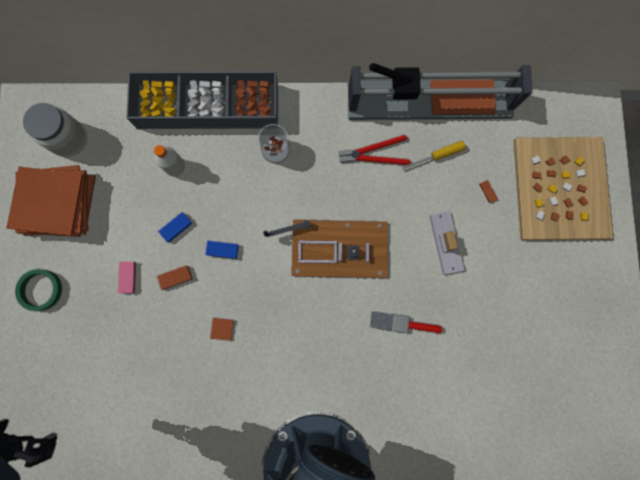

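View pics/scene1.png

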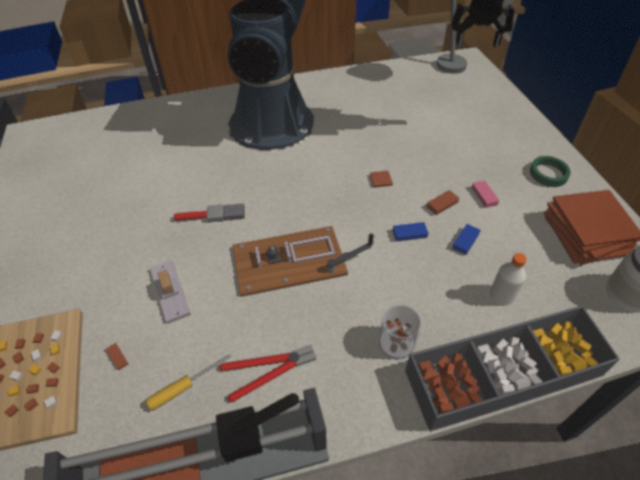

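The top view shows the jig at (341,249), plate at (448,243) and lever knob near (267,233). There are three loose terracotta pieces: (175,278) at about 33x15 px, square offcut_a at (222,329), and narrow offcut_b at (488,191). The piece at (175,278) fits the 76x36 tile; the blue and pink ones are look-alikes. I'll confirm this in an enlarged crop.

Run:
```python
from h import *
im=load('top')['img'][:,:,::-1]
r=lambda x,y,w,h,s:cv2.resize(im[y:y+h,x:x+w],None,fx=s,fy=s,interpolation=cv2.INTER_CUBIC)
a=r(255,210,150,75,5.3334)          # 800x400
b=r(145,255,70,40,5); d=r(415,205,60,75,2.667)  # 350x200,160x200
out=np.zeros((600,800,3),np.uint8); out[:a.shape[0],:800]=a[:,:800]; out[400:600,:350]=b; 
d=r(420,208,56,70,200/70);out[400:600,400:400+d.shape[1]]=d[:200]
cv2.imwrite('pics/c1.png',out)
```

```text
(no output)
```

View pics/c1.png

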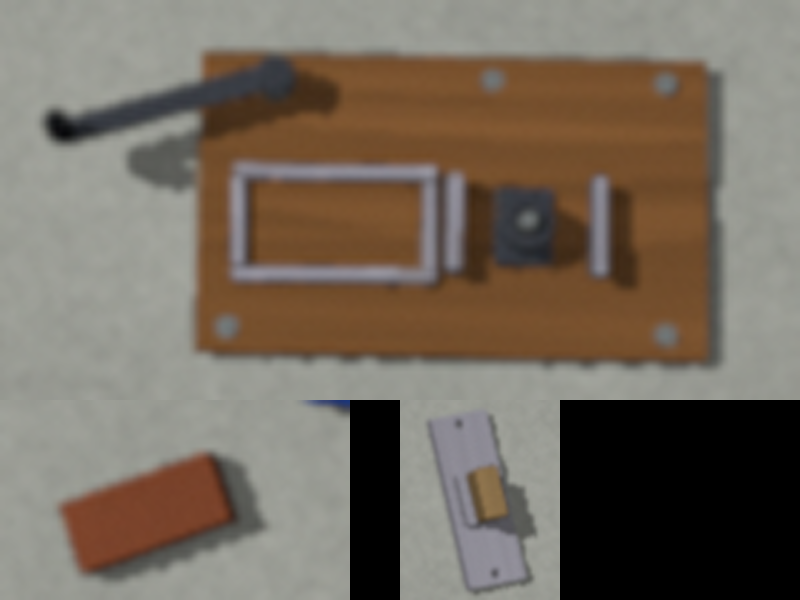

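The crop confirms a plain terracotta tile with a visible thick side. Pocket outer corners are near (231,163)–(436,281), the pin tip is at (528,219), and the lever post is at (62,125), all in crop pixels.

```bash
cat > m.py <<'E'
from h import *
def fit(loc,W):
    loc=np.array(loc,float);W=W[:,:2];A=loc-loc.mean(0);B=W-W.mean(0)
    th=np.arctan2((A[:,0]*B[:,1]-A[:,1]*B[:,0]).sum(),(A*B).sum())
    R=np.array([[np.cos(th),-np.sin(th)],[np.sin(th),np.cos(th)]]);t=W.mean(0)-R@loc.mean(0)
    return t,th,np.linalg.norm(loc@R.T+t-W,axis=1)
E
python3 - <<'E'
from m import *
np.set_printoptions(precision=3,suppress=True)
c=load('top')
def cr(p,x0,y0,s,oy=0,ox=0): return (np.array(p,float)-[ox,oy]+.5)/s-.5+[x0,y0]
s=5.3334
W=pix2w(c,cr([(205,53),(706,64),(707,359),(198,350)],255,210,s),12)
t,th,e=fit([(80,115),(80,-120),(-60,-120),(-60,115)],W);print('jig',t,th,e)
W=pix2w(c,cr([(231,163),(438,166),(435,282),(231,280)],255,210,s),19)
tp,thp,e=fit([(26.5,46.5),(26.5,-46.5),(-26.5,-46.5),(-26.5,46.5)],W);print('pocket',tp,thp,e)
R=np.array([[np.cos(th),-np.sin(th)],[np.sin(th),np.cos(th)]])
print('pocket in jig',R.T@(tp-t))
pn=pix2w(c,cr([(528,219)],255,210,s),46)[0,:2];print('pin',pn,R.T@(pn-t))
b=pix2w(c,cr([(455,173),(455,271),(600,177),(600,275)],255,210,s),32)[:,:2];print('bars',b.mean(0),R.T@(b.mean(0)-t))
k=pix2w(c,cr([(62,124)],255,210,s),68)[0,:2];h=t+R@[65,80];print('knob',k,'hinge',h,'len',np.linalg.norm(k-h),'ang',np.arctan2(*((R.T@(k-h))*[-1,1])))
W=pix2w(c,cr([(60,507),(210,453),(234,520),(84,573)],145,255,5,400),18)
print('tile',fit([(18,38),(18,-38),(-18,-38),(-18,38)],W))
s2=200/70
W=pix2w(c,cr([(429,421),(488,411),(529,578),(470,590)],420,208,s2,400,400),12)
print('plate',fit([(-25,75),(25,75),(25,-75),(-25,-75)],W))
print(W)
E
```

```text
jig [501.18  -60.899] -0.029571383290635116 [2.145 2.456 2.499 2.227]
pocket [502.887  -8.197] -0.022871082831323965 [0.748 0.862 0.281 0.341]
pocket in jig [ 0.148 52.729]
pin [500.647 -93.949] [  0.444 -33.051]
bars [500.007 -95.115] [ -0.161 -34.236]
knob [541.981 111.395] hinge [568.517  17.145] len 97.91483322805081 ang 0.3040171150322532
tile (array([443.858, 336.308]), np.float64(0.34314432327765926), array([0.785, 1.218, 0.485, 1.587]))
plate (array([ 522.564, -327.92 ]), np.float64(-1.3838718949247872), array([1.235, 1.816, 1.304, 1.073]))
[[ 591.277 -288.229   12.   ]
 [ 599.612 -339.824   12.   ]
 [ 454.544 -367.225   12.   ]
 [ 444.823 -316.402   12.   ]]
```

Request:
step_arm(
  rows=[
    [[0.0516, -0.0341, -0.0127, 0, 0, -0.269, 0], [0.0516, -0.0341, -0.0127, 0, 0, -0.269, 0], [0.0516, -0.0341, -0.0127, 0, 0, -0.269, 0], [0.0516, -0.0341, -0.0127, 0, 0, -0.269, 0], [0.0516, -0.0341, -0.0127, 0, 0, -0.269, 0], [0.0516, -0.0341, -0.0127, 0, 0, -0.269, 0], [0.0516, -0.0341, -0.0127, 0, 0, -0.269, 0], [0, 0, 0, 0, 0, 0, 0], [0, 0, 0, 0, 0, 0, 0]],
  ],
)

```text
t: 1.23
tcp_pos: [443.6, 336.7, 160.0]
ee_rot: [-1.808, -2.569, 0.001]
ft_force: [-0.0, -0.1, -0.8]
opening: 85.5
gripper_force: 0.0
```

Run:
```python
from h import *
c=shot('wrist','w1.png')
```

```text
(no output)
```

View pics/w1.png

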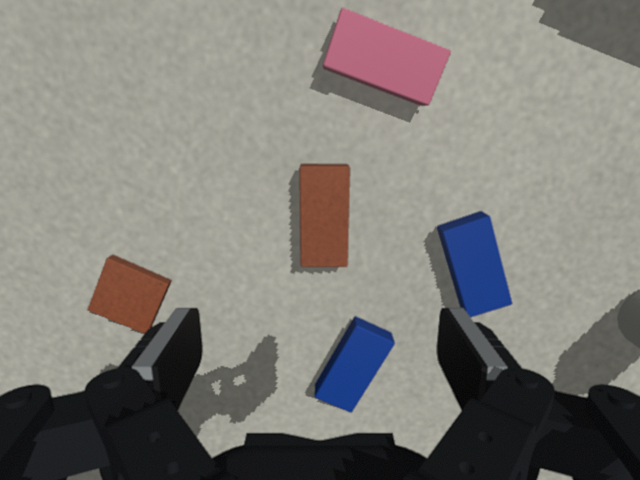

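The wrist view shows the tile's top corners at (300,166), (350,166), (348,267) and (301,267).

Run:
```python
from m import *
c=load('wrist'); W=pix2w(c,[(300,166),(350,165.5),(348,267),(300.5,267.5)],18);print(W)
m=W.mean(0);d=(W[0]+W[1]-W[2]-W[3])[:2];print(m,np.arctan2(d[1],d[0])-np.pi/2,np.linalg.norm(d)/2,np.linalg.norm((W[0]+W[3]-W[1]-W[2])[:2])/2)
o=get_obs();R=cv2.Rodrigues(o['ee_rot'])[0];print(o['tcp_pos'],np.arctan2(R[1,1],R[0,1]))
```

```text
[[418.10138483 370.84113333  18.        ]
 [451.12212642 383.04535145  18.        ]
 [477.14327049 311.1095946   18.        ]
 [443.28860348 298.54240706  18.        ]]
[447.41384631 340.88462161  18.        ] 0.3411537314084985 76.52758087102234 35.65789819369922
[443.36510717 337.11951584 160.17906311] 0.344860590711251
```

Request:
step_arm(
  rows=[
    [[0.00125, 0.0012, -0.0475, 0, 0, 0, 0], [0.00125, 0.0012, -0.0475, 0, 0, 0, 0], [0.00125, 0.0012, -0.0475, 0, 0, 0, 0], [0.00125, 0.0012, -0.0475, 0, 0, 0, 0], [0, 0, 0, 0, 0, 0, 0], [0, 0, 0, 0, 0, 0, 0.9], [0, 0, 0, 0, 0, 0, 0.9], [0, 0, 0, 0, 0, 0, 0.9], [0, 0, 0, 0, 0, 0, 0.9], [0, 0, 0, 0, 0, 0, 0.9], [0, 0, 0, 0, 0, 0, 0.9], [0, 0, 0, 0, 0, 0, 0.9]],
  ],
)

```text
t: 2.78
tcp_pos: [448.5, 341.0, 9.8]
ee_rot: [1.809, 2.568, 0.003]
ft_force: [-3.0, 1.0, 10.6]
opening: 33.9
gripper_force: 59.8
```

Request:
step_arm(
  rows=[
    [[0, 0, 0.07, 0, 0, 0, 0.9], [0, 0, 0.07, 0, 0, 0, 0.9], [0, 0, 0.07, 0, 0, 0, 0.9], [0.0085, -0.0627, 0, 0, 0, -0.0925, 0.9], [0.0085, -0.0627, 0, 0, 0, -0.0925, 0.9], [0.0085, -0.0627, 0, 0, 0, -0.0925, 0.9], [0.0085, -0.0627, 0, 0, 0, -0.0925, 0.9], [0.0085, -0.0627, 0, 0, 0, -0.0925, 0.9], [0.0085, -0.0627, 0, 0, 0, -0.0925, 0.9], [0.0085, -0.0627, 0, 0, 0, -0.0925, 0.9], [0.0085, -0.0627, 0, 0, 0, -0.0925, 0.9], [0, 0, 0, 0, 0, 0, 0.9], [0, 0, 0, 0, 0, 0, 0.9], [0, 0, 0, 0, 0, 0, 0.9]],
  ],
)

```text
t: 4.53
tcp_pos: [502.2, -59.7, 176.3]
ee_rot: [-2.249, -2.193, -0.0]
ft_force: [-0.0, 0.0, -2.0]
opening: 33.9
gripper_force: 61.0
```

Run:
```python
from h import *
c=shot('wrist','w2.png')
```

```text
(no output)
```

View pics/w2.png

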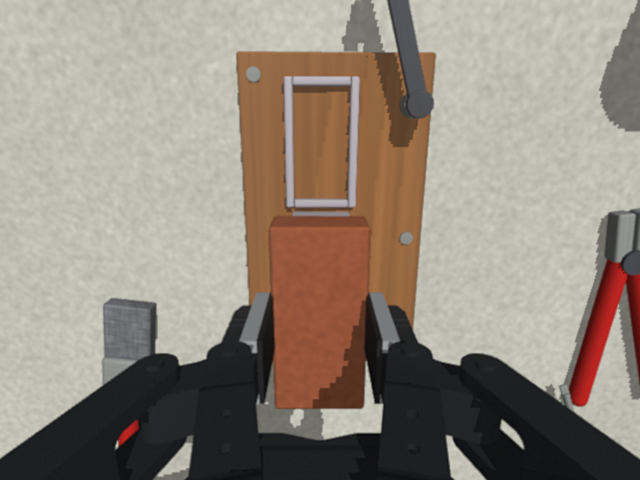

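The wrist view shows the tile held, its top-face corners at (272,229), (369,229), (364,408) and (276,408). The pocket outer corners are at (285,77), (359,77), (356,208) and (287,208).

Run:
```python
from m import *
np.set_printoptions(precision=2,suppress=True)
c=load('wrist'); 
W=pix2w(c,[(285,77),(359,77),(356,208),(287,208)],19);print(W)
print('pocket',fit([(-26.5,46.5),(26.5,46.5),(26.5,-46.5),(-26.5,-46.5)],W))
W=pix2w(c,[(272,229),(369,229),(364,408),(276,408)],184.7);print(W)
print('tile',fit([(-18,38),(18,38),(18,-38),(-18,-38)],W))
W=pix2w(c,[(237,52),(435,52)],12);print('jig far edge',W)
o=get_obs();R=cv2.Rodrigues(o['ee_rot'])[0];print(o['tcp_pos'],np.arctan2(R[1,1],R[0,1]))
```

```text
[[481.54  41.14  19.  ]
 [532.97  39.86  19.  ]
 [531.18 -53.24  19.  ]
 [478.36 -51.91  19.  ]]
pocket (array([506.02,  -6.04]), np.float64(-0.026298669889442017), array([0.8 , 0.76, 0.11, 0.11]))
[[487.05 -21.68 184.7 ]
 [520.98 -22.53 184.7 ]
 [519.73 -97.44 184.7 ]
 [484.33 -96.53 184.7 ]]
tile (array([503.02, -59.55]), np.float64(-0.02630869808366897), array([1.18, 1.15, 0.63, 0.6 ]))
jig far edge [[448.37  58.57  12.  ]
 [586.5   55.04  12.  ]]
[502.27 -59.74 176.3 ] -0.024872388284491224
```

Request:
step_arm(
  rows=[
    [[0.0013, 0.0223, -0.0483, 0, 0, 0, 0.9], [0.0013, 0.0223, -0.0483, 0, 0, 0, 0.9], [0.0013, 0.0223, -0.0483, 0, 0, 0, 0.9], [0, 0, 0, 0, 0, 0, 0.9], [0, 0, 0, 0, 0, 0, 0.9]],
  ],
)

```text
t: 5.2
tcp_pos: [506.2, -7.2, 61.5]
ee_rot: [2.249, 2.192, 0.001]
ft_force: [0.5, -0.5, -0.8]
opening: 34.0
gripper_force: 61.0
```

Run:
```python
from h import *
c=shot('wrist','w3.png');shot('scene');shot('top')
```

```text
(no output)
```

View pics/w3.png

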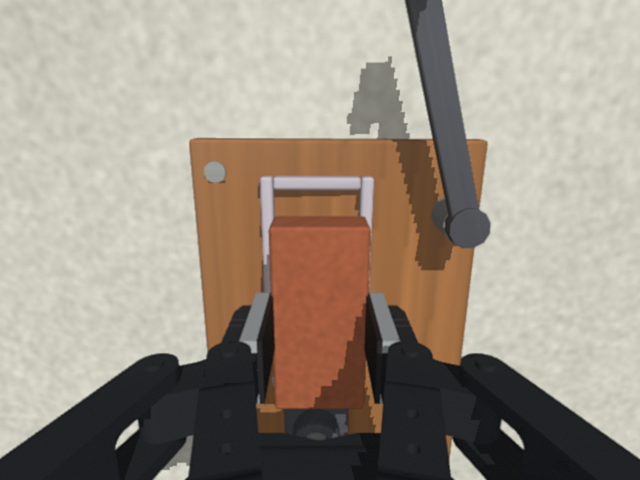

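The far pocket wall's outer corners are at (261,178) and (373,178); the tile is nearly centred over the pocket.

Run:
```python
from m import *
np.set_printoptions(precision=2,suppress=True)
c=load('wrist'); 
W=pix2w(c,[(261,178),(373,178)],19);print(W)
m=W.mean(0)[:2];a=-.026;print('pocket',m-46.5*np.array([-np.sin(a),np.cos(a)]))
T=pix2w(c,[(271,228),(369,228),(364,408),(276,408)],61.5+8.4);print('tile',T.mean(0),T)
o=get_obs();print(o['tcp_pos'])
```

```text
[[480.99  41.17  19.  ]
 [532.83  39.84  19.  ]]
pocket [505.7   -5.98]
tile [506.89  -6.81  69.9 ] [[490.7   31.25  69.9 ]
 [524.94  30.35  69.9 ]
 [523.65 -44.9   69.9 ]
 [488.26 -43.94  69.9 ]]
[506.34  -7.69  61.69]
```

Request:
step_arm(
  rows=[
    [[-0.0012, 0.0012, -0.02, 0, 0, 0, 0.9], [0, 0, -0.02, 0, 0, 0, 0.9], [0, 0, -0.003, 0, 0, 0, 0.9], [0, 0, -0.003, 0, 0, 0, 0.9], [0, 0, -0.003, 0, 0, 0, 0.9], [0, 0, -0.002, 0, 0, 0, 0.9], [0, 0, 0, 0, 0, 0, 0.9]],
  ],
)

```text
t: 6.22
tcp_pos: [504.8, -6.3, 21.6]
ee_rot: [2.25, 2.192, 0.0]
ft_force: [-11.3, 1.1, 32.4]
opening: 33.8
gripper_force: 64.7
```

Request:
step_arm(
  rows=[
    [[0, 0, 0.001, 0, 0, 0, 0.9], [0, 0, 0, 0, 0, 0, 0.3], [0, 0, 0, 0, 0, 0, 0.3], [0, 0, 0, 0, 0, 0, 0.3], [0, 0, 0.04, 0, 0, 0, 0.3], [0, 0, 0.06, 0, 0, 0, 0.3], [0, 0, 0.06, 0, 0, 0, 0.7], [0, 0, 0, 0, 0, 0, 0.7], [0, 0, 0, 0, 0, 0, 0.7]],
  ],
)

```text
t: 7.35
tcp_pos: [504.2, -6.2, 147.6]
ee_rot: [-2.25, -2.191, 0.001]
ft_force: [0.8, -0.7, 0.1]
opening: 25.7
gripper_force: 0.0
```

Run:
```python
from h import *
c=shot('wrist','w4.png')
```

```text
(no output)
```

View pics/w4.png

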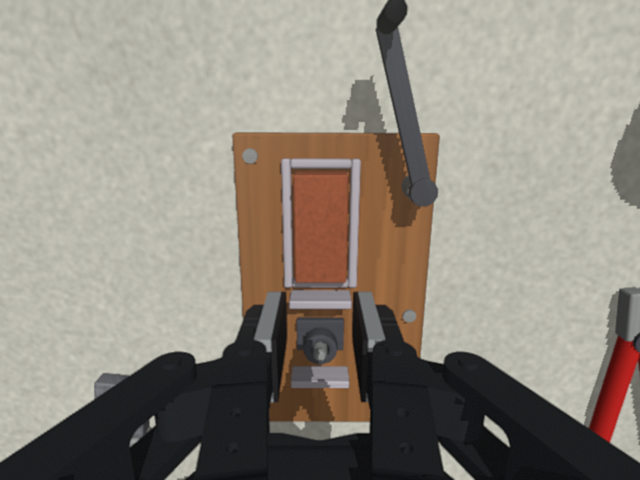

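The tile looks seated, its top spanning (292,168)–(352,284) inside the walls. The knob top is at (396,9), the hinge cap at (424,191), the pin tip at (320,352), and the rests are at (320,299) and (320,377).

Run:
```python
from m import *
np.set_printoptions(precision=2,suppress=True)
c=load('wrist'); 
T=pix2w(c,[(292,168),(352,168),(347.5,284),(295,284)],30);print('tile',T.mean(0),T)
P=pix2w(c,[(283,160),(360,160),(356,289),(285.5,289)],19);print('pocket',P.mean(0),P)
print('knob',pix2w(c,[(397,9)],68),'hinge',pix2w(c,[(424,191)],42))
print('pin',pix2w(c,[(320,352)],46)); B=pix2w(c,[(290,291),(351,291),(290,308),(352,308),(292,367),(348,367),(292,387),(349,387)],32);print('bars',B[:4].mean(0),B[4:].mean(0),B.mean(0))
print('jigcorners',pix2w(c,[(234,133),(439,133)],12))
cv2.imwrite('pics/c2.png',cv2.resize(c['img'][270:400,270:370,::-1],None,fx=4,fy=4))
```

```text
tile [506.25  -4.1   30.  ] [[488.15  36.98  30.  ]
 [526.84  35.96  30.  ]
 [523.49 -45.15  30.  ]
 [486.53 -44.18  30.  ]]
pocket [505.91  -6.55  19.  ] [[481.62  41.04  19.  ]
 [533.05  39.68  19.  ]
 [530.44 -54.15  19.  ]
 [478.52 -52.78  19.  ]]
knob [[546.03 117.67  68.  ]] hinge [[570.85  21.99  42.  ]]
pin [[502.96 -88.97  46.  ]]
bars [504.37 -55.7   32.  ] [ 502.39 -119.53   32.  ] [503.38 -87.61  32.  ]
jigcorners [[449.08  58.95  12.  ]
 [586.55  55.27  12.  ]]
```

View pics/c2.png

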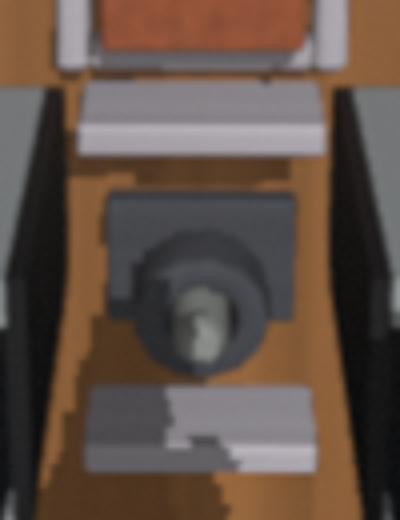

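Run:
```python
from m import *
np.set_printoptions(precision=1,suppress=True)
c=load('wrist'); R=cv2.Rodrigues(c['rvec'])[0];print('cam',-R.T@c['tvec'].ravel())
im=c['img'].astype(int)
print([(r,*im[r,322]) for r in range(158,180)]);print([(r,*im[r,322]) for r in range(278,294)])
print([(k,*im[200,k]) for k in range(280,298)]);print([(k,*im[200,k]) for k in range(345,362)])
a=-.026;Rz=np.array([[np.cos(a),-np.sin(a),0],[np.sin(a),np.cos(a),0],[0,0,1]])
for z in(12,19):
  print(z,w2pix(c,np.array([[x,y,zz] for zz in(0,18) for y in(38,-38) for x in(-18,18)])@Rz.T+[505.8,-6.3,z]).round(0).tolist())
cv2.imwrite('pics/c3.png',cv2.resize(c['img'][150:300,270:370,::-1],None,fx=4,fy=4,interpolation=cv2.INTER_CUBIC))
```

```text
cam [506.5  70.  291.5]
[(158, np.int64(139), np.int64(114), np.int64(101)), (159, np.int64(162), np.int64(153), np.int64(155)), (160, np.int64(180), np.int64(174), np.int64(181)), (161, np.int64(180), np.int64(174), np.int64(181)), (162, np.int64(178), np.int64(172), np.int64(178)), (163, np.int64(174), np.int64(168), np.int64(175)), (164, np.int64(172), np.int64(165), np.int64(172)), (165, np.int64(168), np.int64(161), np.int64(168)), (166, np.int64(151), np.int64(146), np.int64(151)), (167, np.int64(124), np.int64(118), np.int64(122)), (168, np.int64(96), np.int64(82), np.int64(77)), (169, np.int64(85), np.int64(62), np.int64(46)), (170, np.int64(88), np.int64(61), np.int64(41)), (171, np.int64(102), np.int64(65), np.int64(46)), (172, np.int64(114), np.int64(69), np.int64(50)), (173, np.int64(119), np.int64(70), np.int64(50)), (174, np.int64(129), np.int64(76), np.int64(54)), (175, np.int64(150), np.int64(87), np.int64(62)), (176, np.int64(155), np.int64(91), np.int64(64)), (177, np.int64(151), np.int64(87), np.int64(60)), (178, np.int64(149), np.int64(86), np.int64(60)), (179, np
[... 2199 characters left out ...]
64(166), np.int64(173)), (354, np.int64(175), np.int64(168), np.int64(175)), (355, np.int64(176), np.int64(169), np.int64(176)), (356, np.int64(177), np.int64(171), np.int64(178)), (357, np.int64(173), np.int64(167), np.int64(174)), (358, np.int64(156), np.int64(148), np.int64(153)), (359, np.int64(139), np.int64(116), np.int64(107)), (360, np.int64(138), np.int64(98), np.int64(67)), (361, np.int64(145), np.int64(99), np.int64(60))]
12 [[295.0, 172.0], [347.0, 172.0], [297.0, 274.0], [345.0, 274.0], [293.0, 175.0], [349.0, 175.0], [295.0, 284.0], [347.0, 284.0]]
19 [[294.0, 173.0], [348.0, 173.0], [296.0, 277.0], [346.0, 277.0], [293.0, 177.0], [350.0, 177.0], [295.0, 288.0], [347.0, 288.0]]
```

View pics/c3.png

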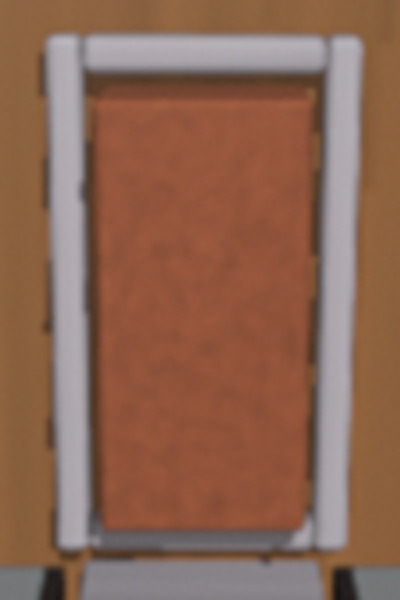

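The crop shows the tile lying inside the pocket walls with a gap all round, and its edge rows (174/282) match the seated prediction (175/284). So the tile is seated; next is the lever.

Run:
```python
from m import *
np.set_printoptions(precision=2,suppress=True)
c=load('wrist')
print(pix2w(c,[(320,304.7),(320,384.5)],32), pix2w(c,[(320,354),(320,356)],46))
o=get_obs();R=cv2.Rodrigues(o['ee_rot'])[0];print(o['tcp_pos'],np.arctan2(R[1,1],R[0,1]))
h=np.array([570.9,22.]);
for a in np.r_[.28,np.linspace(.28,1.57,9)[1:]]:
    th=np.pi/2-.026+a; print(round(a,2),h+98.9*np.array([np.cos(th),np.sin(th)]))
```

```text
[[ 503.74  -59.69   32.  ]
 [ 502.04 -126.06   32.  ]] [[502.92 -90.57  46.  ]
 [502.87 -92.17  46.  ]]
[503.89  -6.18 147.11] -0.026483884282004898
0.28 [546.05 117.73]
0.44 [531.  112.5]
0.6 [516.99 104.92]
0.76 [504.38  95.18]
0.92 [493.49  83.55]
1.09 [484.61  70.33]
1.25 [477.97  55.85]
1.41 [473.74  40.49]
1.57 [472.04  24.65]
```

Request:
step_arm(
  rows=[
    [[0.0176, 0.0516, -0.0196, 0, 0, 0.187, 0.7], [0.0176, 0.0516, -0.0196, 0, 0, 0.187, 0.7], [0.0176, 0.0516, -0.0196, 0, 0, 0.187, 0.7], [0, 0, 0, 0, 0, 0, 0.7], [0, 0, -0.02, 0, 0, 0, 0.7], [0, 0, -0.02, 0, 0, 0, 0.7], [0, 0, -0.023, 0, 0, 0, 0.7], [0, 0, 0, 0, 0, 0, 0.7], [0, 0, 0, 0, 0, 0, 0.7]],
  ],
)

```text
t: 8.52
tcp_pos: [547.0, 117.5, 51.0]
ee_rot: [1.922, 2.485, 0.0]
ft_force: [0.2, 0.4, 0.4]
opening: 25.8
gripper_force: 0.0
```

Request:
step_arm(
  rows=[
    [[-0.0198, -0.0065, 0, 0, 0, 0.322, 0.7], [-0.0175, -0.0095, 0, 0, 0, 0.322, 0.7], [-0.0158, -0.0121, 0, 0, 0, 0.322, 0.7], [-0.0136, -0.0145, 0, 0, 0, 0.322, 0.7], [-0.0111, -0.0165, 0, 0, 0, 0.322, 0.7], [-0.0083, -0.0181, 0, 0, 0, 0.322, 0.7], [-0.0053, -0.0193, 0, 0, 0, 0.322, 0.7], [-0.0021, -0.0198, 0, 0, 0, 0.322, 0.7], [0, -0.005, 0, 0, 0, 0, 0.7], [0, -0.0025, 0, 0, 0, 0, 0.7], [0, 0, 0, 0, 0, 0, 0.7]],
  ],
)

```text
t: 9.9
tcp_pos: [472.2, 18.8, 51.0]
ee_rot: [0.048, 3.141, -0.0]
ft_force: [0.5, 0.6, -0.0]
opening: 26.1
gripper_force: 0.0
```

Request:
step_arm(
  rows=[
    [[0, -0.0025, 0, 0, 0, 0, 0.7], [0, -0.0025, 0, 0, 0, 0, 0.7], [0, 0, 0, 0, 0, 0, 0.7]],
  ],
)

```text
t: 10.28
tcp_pos: [471.9, 14.9, 50.8]
ee_rot: [-0.046, -3.141, -0.001]
ft_force: [-0.9, 5.3, 0.1]
opening: 25.7
gripper_force: 2.6
```

Request:
step_arm(
  rows=[
    [[0, 0.006, 0.02, 0, 0, 0, 0.6], [0, 0, 0.07, 0, 0, 0, 0.6], [0, 0, 0.07, 0, 0, 0, 0.4], [0.0095, -0.0607, 0.014, 0, 0, 0.061, 0.3], [0.0095, -0.0607, 0, 0, 0, 0.061, 0.3], [0.0095, -0.0607, 0, 0, 0, 0.061, 0.3], [0.0095, -0.0607, 0, 0, 0, 0.061, 0.3], [0.0095, -0.0607, 0, 0, 0, 0.061, 0.3], [0.0095, -0.0607, 0, 0, 0, 0.061, 0.3], [0.0095, -0.0607, 0, 0, 0, 0.061, 0.3], [0, 0, 0, 0, 0, 0, 0.3], [0, 0, 0, 0, 0, 0, 0.3], [0, 0, 0, 0, 0, 0, 0.3]],
  ],
)

```text
t: 11.9
tcp_pos: [525.3, -319.5, 190.5]
ee_rot: [-0.291, 3.128, -0.0]
ft_force: [-0.3, -0.1, -0.3]
opening: 60.0
gripper_force: 0.0
```

Run:
```python
from h import *
w=shot('wrist')['img'][:,:,::-1]; t=shot('top')['img'][:,:,::-1]
o=get_obs();R=cv2.Rodrigues(o['ee_rot'])[0];print(o['tcp_pos'],np.arctan2(R[1,1],R[0,1]))
out=np.zeros((600,800,3),np.uint8);out[:375,:500]=cv2.resize(w,(500,375))
out[:375,500:800]=0;a=cv2.resize(t[210:285,255:405],(450,225),interpolation=cv2.INTER_CUBIC);out[375:600,:450]=a
cv2.imwrite('pics/p.png',w); out=np.vstack([w,np.zeros((120,640,3),np.uint8)]);out[480:600,:240]=cv2.resize(t[215:275,280:400],(240,120),interpolation=cv2.INTER_CUBIC)
cv2.imwrite('pics/c4.png',out)
```

```text
[ 525.32886707 -319.67857258  190.41606683] 1.7564371320763223
```

View pics/c4.png

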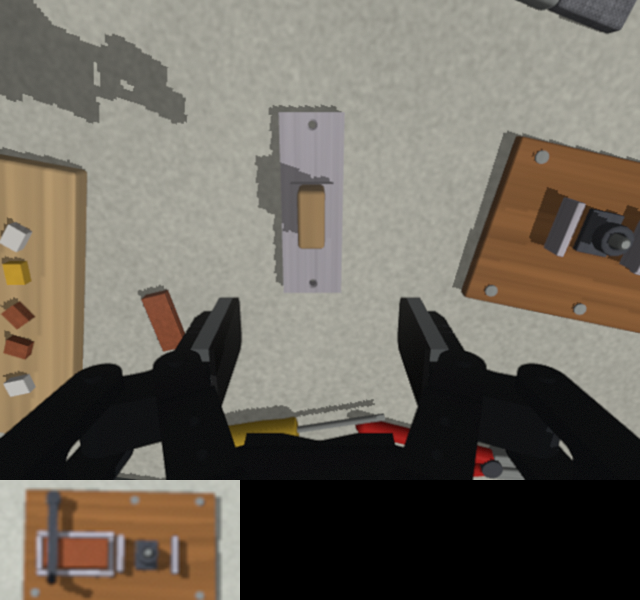

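The lever is shut across the tile. The plate corners are at (279,112), (343,112), (341,292) and (283,292), its drill holes at (313,125) and (313,283), and the handle top spans (299,191)–(325,248).

Run:
```python
from m import *
np.set_printoptions(precision=3,suppress=True)
c=load('wrist')
W=pix2w(c,[(279.5,112),(343,112),(341,292),(283,292)],12)
t,th,e=fit([(-25,75),(25,75),(25,-75),(-25,-75)],W);print(t,th,e)
H=pix2w(c,[(313,125),(313,283)],12);print(H.mean(0),np.arctan2(*(H[0]-H[1])[1::-1])-np.pi/2)
H=pix2w(c,[(299,191),(325,191),(325,248),(300,248)],52);print(H.mean(0),H)
```

```text
[ 526.481 -323.912] 1.755297474850043 [0.781 0.768 0.356 0.389]
[ 526.762 -322.741   12.   ] -4.531101688527764
[ 525.889 -322.877   52.   ] [[ 506.644 -335.949   52.   ]
 [ 503.237 -317.831   52.   ]
 [ 545.129 -309.767   52.   ]
 [ 548.546 -327.962   52.   ]]
```

Request:
step_arm(
  rows=[
    [[0.0004, -0.0012, -0.05, 0, 0, 0, 0.3], [0.0004, -0.0012, -0.05, 0, 0, 0, 0.3], [0.0004, -0.0012, -0.05, 0, 0, 0, 0.3], [0.0002, -0.0008, -0.05, 0, 0, 0, 0.3], [0, 0, -0.004, 0, 0, 0, 0.3], [0, 0, 0, 0, 0, 0, 0.9], [0, 0, 0, 0, 0, 0, 0.9], [0, 0, 0, 0, 0, 0, 0.9], [0, 0, 0, 0, 0, 0, 0.9], [0, 0, 0, 0, 0, 0, 0.9]],
  ],
)

```text
t: 13.25
tcp_pos: [527.2, -324.6, 28.7]
ee_rot: [-0.29, 3.126, -0.003]
ft_force: [-0.3, 1.3, 7.4]
opening: 18.8
gripper_force: 59.2
```

Request:
step_arm(
  rows=[
    [[0, 0, 0.05, 0, 0, 0, 0.9], [0, 0, 0.06, 0, 0, 0, 0.9], [-0.00276, 0.02644, 0, 0, 0, -0.324, 0.9], [-0.00276, 0.02644, 0, 0, 0, -0.324, 0.9], [-0.00276, 0.02644, 0, 0, 0, -0.324, 0.9], [-0.00276, 0.02644, 0, 0, 0, -0.324, 0.9], [-0.00276, 0.02644, 0, 0, 0, -0.324, 0.9], [-0.00276, 0.02644, 0, 0, 0, -0.324, 0.9], [-0.00276, 0.02644, 0, 0, 0, -0.324, 0.9], [-0.00276, 0.02644, 0, 0, 0, -0.324, 0.9], [-0.00276, 0.02644, 0, 0, 0, -0.324, 0.9], [-0.00276, 0.02644, 0, 0, 0, -0.324, 0.9], [-0.00276, 0.02644, 0, 0, 0, -0.324, 0.9], [0, 0, 0, 0, 0, 0, 0.9], [0, 0, 0, 0, 0, 0, 0.9], [0, 0, 0, 0, 0, 0, 0.9]],
  ],
)

```text
t: 15.25
tcp_pos: [502.1, -92.0, 115.0]
ee_rot: [2.249, 2.193, 0.0]
ft_force: [-0.2, 0.5, -2.2]
opening: 18.9
gripper_force: 59.9
```

Run:
```python
from h import *
o=get_obs();R=cv2.Rodrigues(o['ee_rot'])[0];print(o['tcp_pos'],R.round(3),np.arctan2(R[1,1],R[0,1]),o['ft_force'],o['moment'])
```

```text
[502.14847987 -92.04361717 114.9618127 ] [[ 0.025  1.     0.   ]
 [ 1.    -0.025 -0.   ]
 [-0.     0.    -1.   ]] -0.0253945998580412 [-0.20560927  0.50667236 -2.22615986] [-0.03949221  0.04625657  0.02990989]
```

Request:
step_arm(
  rows=[
    [[0.001, 0, -0.02, 0, 0, 0, 0.9], [0, 0, -0.02, 0, 0, 0, 0.9], [0, 0, -0.004, 0, 0, 0, 0.9], [0, 0, -0.003, 0, 0, 0, 0.9], [0, 0, -0.002, 0, 0, 0, 0.9], [0, 0, -0.002, 0, 0, 0, 0.9], [0, 0, -0.001, 0, 0, 0, 0.9], [0, 0, 0, 0, 0, 0, 0.9]],
  ],
)

```text
t: 16.25
tcp_pos: [502.9, -91.5, 73.4]
ee_rot: [2.25, 2.192, 0.0]
ft_force: [-0.2, -0.3, -1.3]
opening: 19.1
gripper_force: 59.9
```

Request:
step_arm(
  rows=[
    [[0, 0, -0.002, 0, 0, 0, 0.9], [0, 0, -0.002, 0, 0, 0, 0.9], [0, 0, -0.001, 0, 0, 0, 0.9], [0, 0, 0, 0, 0, 0, 0.9]],
  ],
)

```text
t: 16.75
tcp_pos: [503.0, -92.4, 69.4]
ee_rot: [2.249, 2.191, -0.001]
ft_force: [-1.0, -8.8, -1.0]
opening: 18.5
gripper_force: 60.4
```

Request:
step_arm(
  rows=[
    [[0, -0.001, 0, 0, 0, 0, 0.9], [0, -0.0008, 0, 0, 0, 0, 0.9], [0, 0, -0.002, 0, 0, 0, 0.9], [0, 0, -0.002, 0, 0, 0, 0.9], [0, 0, 0, 0, 0, 0, 0.9], [0, 0, 0, 0, 0, 0, 0.9]],
  ],
)

```text
t: 17.5
tcp_pos: [502.8, -92.9, 66.0]
ee_rot: [2.251, 2.192, -0.0]
ft_force: [-1.6, -2.4, 0.8]
opening: 18.9
gripper_force: 60.3
```

Request:
step_arm(
  rows=[
    [[0, -0.0008, -0.002, 0, 0, 0, 0.9], [0, 0, -0.002, 0, 0, 0, 0.9], [0, 0, -0.002, 0, 0, 0, 0.9], [0, 0, -0.001, 0, 0, 0, 0.9], [0, 0, 0, 0, 0, 0, 0.9], [0, 0, 0, 0, 0, 0, 0.9]],
  ],
)

```text
t: 18.25
tcp_pos: [502.9, -93.1, 60.7]
ee_rot: [-2.251, -2.192, -0.001]
ft_force: [-2.8, 3.1, 8.9]
opening: 18.6
gripper_force: 61.5
```

Request:
step_arm(
  rows=[
    [[0, 0, -0.0015, 0, 0, 0, 0.9], [0, 0, -0.0005, 0, 0, 0, 0.9], [0, 0, 0, 0, 0, 0, 0.9], [0, 0, 0, 0, 0, 0, 0.9], [0, 0, 0, 0, 0, 0, 0.9]],
  ],
)

```text
t: 18.88
tcp_pos: [502.9, -93.1, 60.6]
ee_rot: [-2.251, -2.192, -0.001]
ft_force: [-10.0, 4.1, 32.0]
opening: 18.9
gripper_force: 64.7
```

Run:
```python
from h import *
o=get_obs();R=cv2.Rodrigues(o['ee_rot'])[0];print(o['tcp_pos'],R[:,2],np.arctan2(R[1,1],R[0,1]),o['ft_force'],o['moment'],o['t'])
c=shot('scene')
# plate corners predicted pixels vs image (numeric check): top-corner reprojection
w=shot('top','end.png')
cv2.imwrite('pics/end_c.png',cv2.resize(c['img'][200:320,210:370,::-1],None,fx=5,fy=5,interpolation=cv2.INTER_CUBIC))
```

```text
[502.93942699 -93.06941991  60.56599418] [ 3.13014558e-04  3.70605507e-04 -9.99999882e-01] -0.02639307202799252 [-10.02092745   4.08957069  32.02105521] [0.73840733 1.91248008 0.02161727] 18.875
```

Request:
step_arm(
  rows=[
    [[0, 0, 0.0008, 0, 0, 0, 0.9], [0, 0, 0, 0, 0, 0, 0.9], [0, 0, 0, 0, 0, 0, 0.9]],
  ],
)

```text
t: 19.35
tcp_pos: [502.9, -93.1, 60.6]
ee_rot: [-2.25, -2.192, -0.001]
ft_force: [-7.6, 3.9, 22.5]
opening: 18.9
gripper_force: 63.3
```

```bash
python3 -c "
from station import sign_off
print(sign_off())"
```

```text
the job is handed in; nothing more can be done
None
```

The job is handed in at 19.4 s of 72: the tile is in the pocket, the lever is shut across it, and the plate is over the pin, held down on its rests by its handle at about 22 N. The end state was checked by force and height readings, not a final picture, and no verdict was returned.

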